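Close the chocolate-egg mould on the chilling plate and hold its seam shut

TASK

The upper half of the chocolate-egg mould is to be joined to its lower half on the chilling plate. First turn the plate's selector to the two-dot mark and let go of it; then pick the upper half off the wooden board, lower it squarely onto the lower half so that both dowels go into their holes (large dowel, large hole), and press it down against the springy seam seal until the two halves meet. Finish while still holding it pressed fully shut so the seam can set, and leave the mug, the red-capped jar and the salt shaker where they are.

Things in the scene. Friction and masses are not known exactly. Their poses are not given: they have to be found in the camera images.
- selector (a joint): Angle of the grey selector knob on the chilling plate's black strip (rad, grows clockwise seen from above, stops at -0.1 and 2.2). A spring detent gives four notches: 0 off (white ring), 0.7 one blue dot, 1.4 two blue dots, 2.1 three blue dots. Starts in off or one dot. It yields at about 0.1 N m and, let go, snaps into the nearest notch.
- selector_grip (a point): Point on the selector's vertical axis, on its grip bar. The upright bar is 40 mm long, 13 mm thick, 24 mm high: it reaches 10 mm above and 14 mm below this point; under it is a round skirt 42 mm across. Local x runs along the bar toward its white pointer line and turns with the knob; z is up.
- chiller: The chilling plate: a fixed low white box, 230 mm (its x) by 300 mm (its y) and 55 mm high, aluminium cold plate on top, black control strip along its -y edge. Origin at the middle of its underside, z up.
- lower_seam (a point): Middle of the upper (parting) face of the clear lower mould half, which is fixed on the cold plate, 26 mm above it. Local x runs along the mould toward its large dowel, y across it, z up. The half is 116 mm long (x) and 60 mm wide (y). The upper half is home when its origin lies here with the same axes.
- big_dowel (a point): Tip of the large steel dowel: 10 mm diameter, stands 14 mm above the parting face with its last 6 mm tapered to 5.6 mm, 45 mm from the middle along +x of lower_seam.
- small_dowel (a point): Tip of the small steel dowel: 7 mm diameter, same height and taper (tip 2.6 mm), 45 mm from the middle along -x of lower_seam.
- seal (a joint): How far the springy orange-red seam seal, an oval cord round the lower half's egg, is pushed down (m). At 0 it stands 4 mm above the parting face and carries the upper half's weight unsunk. It takes about 3 N to start and 9 N for 4 mm, where the parting faces meet (0.004), and springs back when the push ends.
- upper_half: The loose clear upper half with a brown half egg inside, 0.12 kg: 116 long (x), 60 wide (y), 26 high, upright sides to grip across the width. Lies parting face down. Origin mid parting face (underside), x toward its large hole, z up. Holes through its 12 thick plate: 11.6 wide at x = +45 (large dowel), 8.6 at x = -45 (small), chamfered 1.5 (all mm).
- board: The wooden cutting board under the upper half, fixed, 380 x 245 x 18 mm, origin at the middle of its underside.
- mug: Blue mug, 84 mm across and 91 mm high, bystander. Origin under its middle.
- red_cap_jar: Spice jar with a red cap, 45 mm across, 108 mm high, bystander. Origin under its middle.
- salt: Salt shaker with a grey cap, 44 mm across, 90 mm high, bystander. Origin under its middle.
Mind the look-alikes: they are no part of the job. What is shaped like the upper_half but green is not meant.

How it is judged (in metres and radians):
On the way, in this order (a step that is already met when the one before it is completed fails the run):
1. the selector rests in the two-dot notch and has been let go (value of joint selector between 1.25 and 1.55 rad and contact force between the fingers and chiller below 0.1 N), for 0.3 s.
2. the upper half sits on both dowels and is pressed shut by the robot (value of joint seal above 0.0028 m and horizontal distance between upper_half and lower_seam below 0.003 m and z of upper_half in the frame of lower_seam below 0.0015 m and contact force between any of the fingers, the arm and upper_half above 3 N), for 0.2 s.
At the end, for the whole second after the job is handed in: Selector within 0.15 rad of the two-dot notch; upper half on both dowels the right way round, within 3 mm sideways, tilted less than 0.03 rad, parting faces within 1.5 mm of each other with the seal pushed down more than 2.8 mm; at rest and still pressed by the robot (over 3 N of contact) (all of step 2 and value of joint selector between 1.25 and 1.55 rad and z of upper_half in the frame of lower_seam above -0.0015 m and x of big_dowel in the frame of upper_half above 0.04 m and angle between the z axis of upper_half and the z axis of lower_seam, either way round below 0.03 rad and linear speed of upper_half below 0.01 m/s); the arm keeps its last pose, push and grip.
It fails at once if the mug is moved (distance of mug from where it was at the start of the episode above 0.03 m).
It fails at once if the red-capped jar is moved (distance of red_cap_jar from where it was at the start of the episode above 0.03 m).
It fails at once if the salt shaker is moved (distance of salt from where it was at the start of the episode above 0.03 m).
It also fails if it takes over 61 s, if anything falls off the work surface, if the arm or the gripper's body presses on something with over 40 N, if the wrist force passes 120 N, or if a joint passes its speed limit or range.

ROBOT

A 6-joint arm with a two-finger parallel gripper is mounted at the origin on a cart in front of the work surface, level with it; the furniture and walls round the work are solid. World frame = base frame: x ahead of the robot, y to its left, z up, the work surface at z = 0. Lengths are in mm, angles in degrees, forces in N, time in s.
With the tool pointing down it reaches from about 300 to 850 mm from the base axis. Payload 4.2 kg.
Tool frame: the origin (TCP) lies at the very end of the fingers, on their centre line; the grasp point (between the pads) lies 19 mm behind it (env.grip_point_offset is the distance from the TCP to the grasp point, in mm); z points along the fingers, y is the line along which they close (so a half turn about z gives the same grasp; the last joint's range is limited). The gripper opens to 91 mm and grips with 3 to 60 N. Pads are 32 mm wide; open, the fingers measure 118 mm over their backs; the gripper's body (76 mm by 178 mm) begins 60 mm behind the grasp point.
Start: joints at [-66.291, 18.312, 89.639, -0, 72.044, -1.146], TCP at [241.69, -521.756, 213.976] pointing down, gripper open.
Joint ranges: [-177.97, 177.97], [-48.28, 115.42], [12.27, 149.76], [-77.06, 257.06], [2.81, 150.46], [-146.56, 146.56]. Speed limits (degrees/s): [147.25, 147.25, 180, 180, 180, 180].

INTERFACE

Orientations are given as [roll, pitch, yaw] about the fixed x, y, z axes, in that order (R = Rz(yaw) Ry(pitch) Rx(roll)).
In Python, from workcell import env gives the robot as it stands. The module is installed in compiled form; this text tells all that it offers.
- The arm moves only by the tool arm_command, never from a script. Its argument "rows" is a list of rows, each an object with "delta_pos": the shift along the tool's x, y, z in mm, a list of three; "roll": the turn about the tool's z in units of 5 degrees (1.0 is 5 degrees); "jaw": the opening in per cent of the stroke, from 0 (shut) to 100 (fully open). A call has 1 to 20 rows; each row is the pose to reach, as a shift and turn from the pose commanded when the call began, along the tool's axes at that moment; what a row does not reach only later rows make up. A row lasts 1/12 s, in which the tool goes at most 41.7 mm and 7.16 degrees, less where a joint would pass 70% of its speed; a pose out of reach is approached as far as the arm can. A call with a gripper value outside its range is refused whole. The fingers move at their own pace and stop on an object; "squeeze" is the grip in N (left out, the last holds). Time passes only in rows, so rows that repeat a pose let the fingers close. It gives the time, the measured TCP pose, the force, the opening and the grip force at its end, in the units of the state.
- env.state(): the state, without advancing time (a new reading comes with each control period).
- env.grab_frame(name): name is "side" or "top" or "wrist"; returns a dict with "img" (420x560x3 uint8, blue, green, red), "z_map" (420x560 float32, mm along the optical axis (not along the pixel's ray), 0 where there is no reading), "fov_y" (degrees; the focal length in pixels is half the picture's height over the tangent of half this angle, whatever the lens; pixels are square), "cx", "cy" (the principal point, pixels), "R" (3x3) and "t" (3): a world point X has camera coordinates R X + t; the wrist camera has in their place "T_tool_cam" (4x4, takes a point from camera to tool coordinates, whose origin is the TCP and whose axes are the flange's). Camera axes: x right, y down, z forward; pixel columns grow to the right and rows downward; lengths in mm; the calibration is good to about 2 mm. A picture is of the moment at which its call begins: read the wrist's pose just before it.
- env.job_done(): hands the job in; it is judged then, once.
The state is a dict: "time_s": time; "qpos": joint angles; "qvel": joint speeds; "effort": joint torques, N m; "ee_pos": TCP position; "ee_rot": TCP orientation; "force": force on the tool from outside, world axes, zero at the start; "torque": the same for the moment, N m; "gripper_width": finger opening in mm; "gripper_force": force on a finger pad.
Only numpy, scipy, OpenCV 4.12 (cv2) and the standard library are available. Lean on these libraries where they do the work, as an engineer would, in place of code of your own. Each camera call takes 0.05 s, during which the arm holds its last target. There are 200 camera calls.

## Working session

There is one attempt and no reset: what is moved stays moved. The work goes in short steps, Python scripts to look and compute and a tool call to move; the robot and the scene stay as the last step left them, time stands still between calls to the robot, and variables do not carry over. Pictures are saved under pics/ and viewed, at most 13 in all, crops included, and the job is handed in when it is done.

Besides the shell and the picture viewer there is one more tool, called after "Emit:" as name(argument=value, ...) on one line, values as JSON. arm_command: Moves the arm, as the interface text tells. Its arguments: {"type":"object","properties":{"rows":{"type":"array"},"squeeze":{"type":"number"}},"required":["rows"]}

```bash
mkdir -p pics
cat > h.py <<'E'
import numpy as np, cv2
from workcell import env
from scipy.spatial.transform import Rotation as Ro
def grab(n):
    s=env.state(); f=env.grab_frame(n)
    f['img']=np.array(f['img']); h=f['img'].shape[0]
    f['f']=h/2/np.tan(np.radians(f['fov_y'])/2)
    if n=='wrist':
        T=np.eye(4);T[:3,:3]=Ro.from_euler('xyz',s['ee_rot'],degrees=True).as_matrix();T[:3,3]=s['ee_pos']
        C=T@np.array(f['T_tool_cam']); f['Rc']=C[:3,:3]; f['c']=C[:3,3]
    else:
        R=np.array(f['R']);f['Rc']=R.T; f['c']=-R.T@np.array(f['t'])
    return f
def ray(f,u,v,z):
    d=f['Rc']@np.array([(u-f['cx'])/f['f'],(v-f['cy'])/f['f'],1]); return f['c']+d*(z-f['c'][2])/d[2]
def dep(f,u,v):
    Z=f['z_map'][int(v),int(u)]; return f['c']+f['Rc']@np.array([(u-f['cx'])/f['f']*Z,(v-f['cy'])/f['f']*Z,Z])
def cloud(f):
    h,w=f['z_map'].shape; u,v=np.meshgrid(np.arange(w),np.arange(h)); Z=f['z_map']
    P=np.stack([(u-f['cx'])/f['f']*Z,(v-f['cy'])/f['f']*Z,Z],-1); return P@f['Rc'].T+f['c']
def proj(f,X):
    p=f['Rc'].T@(np.array(X)-f['c']); return p[:2]/p[2]*f['f']+[f['cx'],f['cy']]
E
python3 - <<'E'
from h import *
for n in ['top','side']:
    f=grab(n); cv2.imwrite(f'pics/{n}0.png',f['img']); print(n,f['c'],f['f'],f['cx'],f['cy'])
    np.savez(f'{n}0.npz',**f)
print(env.state())
E
```

```text
top [ -35.91969681 -236.8913933  1539.07453227] 486.85193827309035 277.86799139611594 202.80019591964762
side [ -256.92621346 -1238.54788467   901.30824095] 511.76618232791327 276.2299841901451 203.15194759140948
{'time_s': 0.1, 'qpos': array([-6.62925003e+01,  1.83471853e+01,  8.96987624e+01,  1.63792316e-03,
        7.20457172e+01, -1.14566466e+00]), 'qvel': array([-0.00575835, -0.09883126, -0.09164868, -0.09416964, -0.08324217,
        0.12471944]), 'effort': array([ 4.45194446e-04, -4.13333201e+01, -2.32509309e+01,  7.29254354e-02,
        4.22018662e-02, -4.23131405e-05]), 'ee_pos': array([ 241.49639057, -521.32367846,  213.21674819]), 'ee_rot': array([-1.79908385e+02, -3.38981432e-03,  2.48526555e+01]), 'force': array([0.3326896 , 0.75053519, 0.11752354]), 'torque': array([-0.00320009,  0.04323042, -0.0275139 ]), 'gripper_force': 0.0, 'gripper_width': 91.15817695926764}
```

View pics/top0.png

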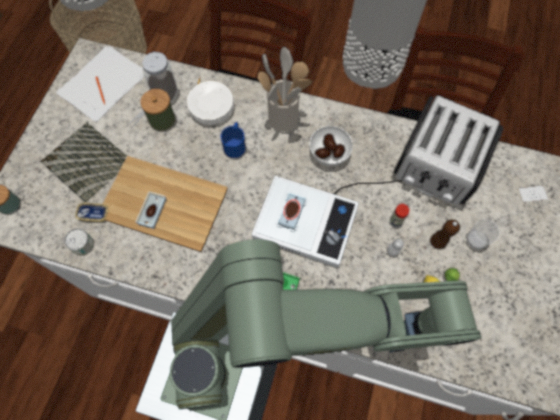

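View pics/side0.png

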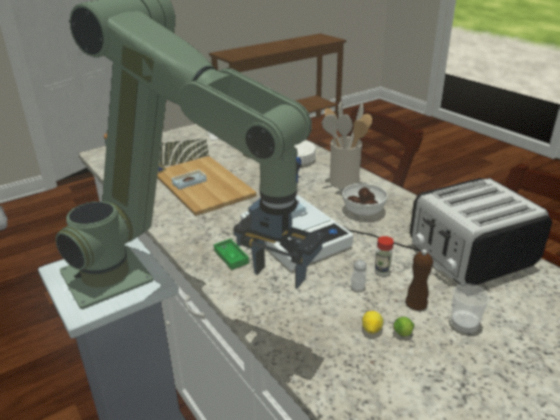

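Top view: chiller at about (305,220) with its strip on the right and the selector near (333,238). The lower half is at (292,212) and the upper half lies on the board at (152,210). Look-alikes are the green half at (290,283) and a dark item at (93,212). I choose the clear half on the board with the brown egg, (152,210). Now measuring, with one close crop.

Run:
```python
from h import *
f=dict(np.load('top0.npz')); img=f['img']
for k in ('f','cx','cy'): f[k]=float(f[k])
P=cloud(f)
for n,(u,v) in dict(upper=(152,210),lower=(292,212),knob=(333,238),mug=(233,142),jar=(401,212),salt=(395,248),green=(290,283),plate=(300,230),board=(190,220),table=(250,260)).items(): print(n,dep(f,u,v).round(1))
# chiller top by height and colour
hs=cv2.cvtColor(img,cv2.COLOR_BGR2HSV)
reg=np.zeros(img.shape[:2],np.uint8);reg[170:270,245:365]=1
m=((P[...,2]>47)&(P[...,2]<65)&(reg>0)).astype(np.uint8)
c=max(cv2.findContours(m,0,2)[0],key=cv2.contourArea)
w=np.array([ray(f,*p,55)[:2] for p in c[:,0].astype(float)],np.float32)
print('chiller',cv2.minAreaRect(w))
reg[:]=0;reg[185:235,130:175]=1
m=((P[...,2]>26)&(P[...,2]<60)&(reg>0)).astype(np.uint8)
c=max(cv2.findContours(m,0,2)[0],key=cv2.contourArea)
w=np.array([dep(f,*p)[:2] for p in c[:,0]],np.float32)
print('upper',cv2.minAreaRect(w))
a=cv2.resize(img[165:270,240:370],None,fx=4,fy=4,interpolation=2);b=cv2.resize(img[180:240,125:190],None,fx=4,fy=4,interpolation=2)
o=np.zeros((420,520+260,3),np.uint8);o[:,:520]=a;o[:240,520:]=b
cv2.imwrite('pics/crop1.png',o)
```

```text
upper [437.2 339.9  36.8]
lower [ 544.8 -113.5   87.3]
knob [ 500.4 -261.7   78.4]
mug [778.7 173.7   6. ]
jar [ 638.8 -447.5  102.7]
salt [ 527.7 -457.7   69.7]
green [ 336.9 -168.8   17. ]
plate [ 503.7 -153.1   57.8]
board [448.2 213.3  11.8]
table [ 173.3 -127.6  759. ]
chiller ((549.9633178710938, -157.30165100097656), (297.2601318359375, 227.90423583984375), 87.13417053222656)
upper ((438.6361389160156, 350.411865234375), (118.73152923583984, 71.43804168701172), 1.0091344118118286)
```

View pics/crop1.png

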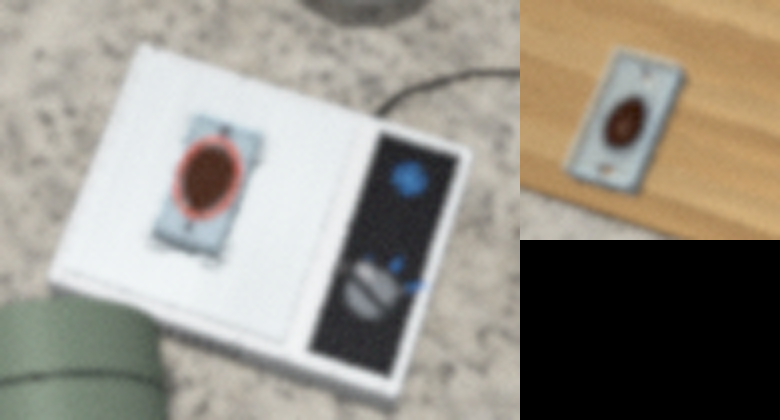

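The crop shows the clear half with a brown egg, no green, at crop (625,120). The knob is at (371,288), the lower half with the orange seal at (208,180). Moving above the knob for a near view.

```bash
cat >> h.py <<'E'
def rel(x,y,z,yaw):
    """tool-axes shift and roll from the present measured pose"""
    s=env.state(); R=Ro.from_euler('xyz',s['ee_rot'],degrees=True).as_matrix()
    d=R.T@(np.array([x,y,z])-s['ee_pos']); print('delta',d.round(1),'roll',round((s['ee_rot'][2]-yaw+180)%360-180,2)/5, 'pose',s['ee_pos'].round(1),s['ee_rot'].round(2),'F',s['force'].round(1),'t',s['time_s'])
E
python3 - <<'E'
from h import *
f=grab('wrist'); print(np.array(f['T_tool_cam']).round(3),f['fov_y'])
rel(470,-230,300,-3)
E
```

```text
[[ 1.00000e-03 -9.61000e-01 -2.76000e-01  7.82040e+01]
 [ 1.00000e+00  1.00000e-03  1.00000e-03  7.69000e-01]
 [-1.00000e-03 -2.76000e-01  9.61000e-01 -1.71458e+02]
 [ 0.00000e+00  0.00000e+00  0.00000e+00  1.00000e+00]] 67.26496862242053
delta [ 329.8 -168.5  -86.4] roll 5.57 pose [ 241.5 -521.4  213.3] [-179.92   -0.     24.85] F [ 0.1  0.8 -0.1] t 0.15
```

Emit:
arm_command(rows=[{"delta_pos": [36, -18, -22], "roll": 1, "jaw": 100}, {"delta_pos": [72, -37, -44], "roll": 2, "jaw": 100}, {"delta_pos": [108, -55, -66], "roll": 3, "jaw": 100}, {"delta_pos": [144, -73, -86], "roll": 4, "jaw": 100}, {"delta_pos": [180, -92, -86], "roll": 5, "jaw": 100}, {"delta_pos": [216, -110, -86], "roll": 5.6, "jaw": 100}, {"delta_pos": [252, -129, -86], "roll": 5.6, "jaw": 100}, {"delta_pos": [288, -147, -86], "roll": 5.6, "jaw": 100}, {"delta_pos": [324, -166, -86], "roll": 5.6, "jaw": 100}, {"delta_pos": [360, -187, -86], "roll": 5.6, "jaw": 100}, {"delta_pos": [360, -187, -86], "roll": 5.6, "jaw": 100}, {"delta_pos": [360, -187, -86], "roll": 5.6, "jaw": 100}])

```text
time_s: 1.15
ee_pos: [490.9, -198.5, 299.5]
ee_rot: [-180.0, 0.0, -2.9]
force: [-0.9, -0.6, 0.3]
gripper_width: 91.2
gripper_force: 0.0
```

Run:
```python
from h import *
f=grab('wrist'); cv2.imwrite('pics/w1.png',f['img']); np.savez('w1.npz',**f); rel(0,0,0,0); print(env.state()['qvel'].round(2))
```

```text
delta [-499.3 -174.4  300. ] roll -0.6 pose [ 489.9 -200.2  299.5] [ 1.7997e+02  7.0000e-02 -3.0000e+00] F [ 0.5 -1.  -0.4] t 1.2
[-2.84 -0.45  0.34 -0.64  0.16 -0.26]
```

View pics/w1.png

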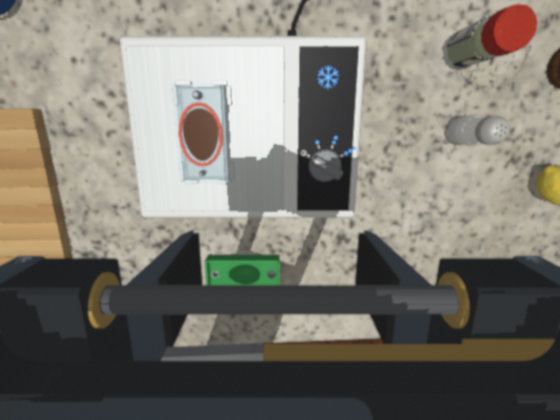

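The lower half is upright in view, big dowel at (197,95), small dowel at (203,173), seal around (200,134). The knob is at (325,165) with its marks in an arc above it. Zooming on both.

Run:
```python
from h import *
f=dict(np.load('w1.npz'))
for k in ('f','cx','cy'): f[k]=float(f[k])
img=f['img'];P=cloud(f)
a=cv2.resize(img[130:190,295:360],None,fx=6,fy=6,interpolation=2);b=cv2.resize(img[75:190,165:240],None,fx=5,fy=5,interpolation=2)
o=np.zeros((580,780,3),np.uint8);o[:360,:390]=a;o[:575,400:775]=b
cv2.imwrite('pics/w1c.png',o)
Q=P[140:190,300:350]; print('max z knob',np.percentile(Q[...,2],[50,90,95,98,99.5]).round(1))
m=Q[...,2]>np.percentile(Q[...,2],99)-6
q=Q[m]; print(len(q),q.mean(0)); 
w=np.argwhere(m)[:,::-1]+[300,140]; print('px bar',w.min(0),w.max(0),w.mean(0)); print(cv2.minAreaRect(q[:,:2].astype(np.float32)))
print('dowels',ray(f,197,95,95),ray(f,203,173,95), dep(f,197,95),dep(f,203,173))
print('plate',dep(f,150,120),'part',dep(f,185,100), 'green',dep(f,245,273))
# seal ellipse
hs=cv2.cvtColor(img,cv2.COLOR_BGR2HSV)
m=(((hs[...,0]<12)|(hs[...,0]>170))&(hs[...,1]>120)&(hs[...,2]>120)).astype(np.uint8); m[:, :160]=0;m[:,250:]=0;m[220:]=0
c=max(cv2.findContours(m,0,2)[0],key=cv2.contourArea);e=cv2.fitEllipse(c);print(e,ray(f,*e[0],85))
```

```text
max z knob [52.7 82.2 83.3 83.9 84.5]
340 [ 511.69866306 -259.88057415   88.46612234]
px bar [305 156] [342 187] [327.1        167.40882353]
((530.1605834960938, -237.26513671875), (102.75828552246094, 16.79077911376953), 50.38935089111328)
dowels [ 600.95741314 -113.64132983   95.        ] [ 513.11884865 -110.2855428    95.        ] [ 600.95375877 -113.651673     95.04351821] [ 512.90336416 -109.93034589   93.56060661]
plate [577.5423508  -41.82474318  56.70351278] part [597.33578951 -95.72359777  81.19501445] green [ 341.63022102 -139.86276568   21.29445782]
((200.01759338378906, 133.8869171142578), (41.013729095458984, 61.328216552734375), 172.8328094482422) [ 558.33314535 -109.63366357   85.        ]
```

View pics/w1c.png

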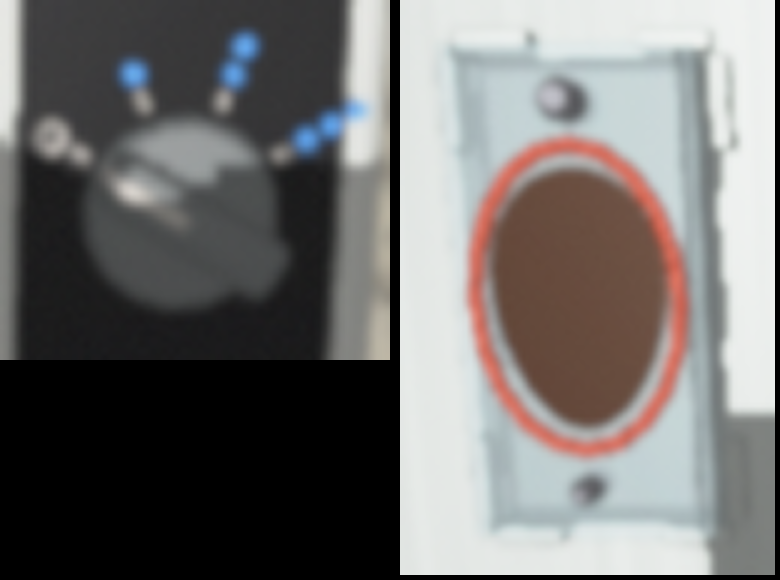

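The pointer is at the white ring (off), and the bar runs from crop (120,180) to (265,275), at a yaw of about 56°. The knob needs about +80° clockwise.

Run:
```python
from h import *
f=dict(np.load('w1.npz'))
for k in ('f','cx','cy'): f[k]=float(f[k])
a=ray(f,295+120/6,130+180/6,85);b=ray(f,295+265/6,130+275/6,85);print(a,b,np.linalg.norm(a-b),(a+b)/2,np.degrees(np.arctan2(*(a-b)[1::-1])))
print('skirt',ray(f,295+181/6,130+213/6,60))
p=(a+b)/2; rel(p[0],p[1],66,56)
for n,(u,v) in dict(big=(400+567,100),):pass
```

```text
[ 520.78395256 -245.5916959    85.        ] [ 499.91293242 -275.0203154    85.        ] 36.07829163569024 [ 510.34844249 -260.30600565   85.        ] 54.65541908417585
skirt [ 509.87254728 -261.43719193   60.        ]
delta [ 23.9  58.9 233.5] roll -11.8 pose [ 489.9 -200.2  299.5] [ 1.7997e+02  7.0000e-02 -3.0000e+00] F [ 0.5 -1.  -0.4] t 1.2Traceback (most recent call last):
  File "<stdin>", line 7, in <module>
ValueError: too many values to unpack (expected 2)
```

Emit:
arm_command(rows=[{"delta_pos": [12, 30, 20], "roll": -1.4, "jaw": 70}, {"delta_pos": [23, 59, 45], "roll": -2.8, "jaw": 60}, {"delta_pos": [23.5, 59.5, 75], "roll": -4.2, "jaw": 50}, {"delta_pos": [23.5, 59.5, 105], "roll": -5.6, "jaw": 50}, {"delta_pos": [23.5, 59.5, 130], "roll": -7, "jaw": 50}, {"delta_pos": [23.5, 59.5, 155], "roll": -8.4, "jaw": 50}, {"delta_pos": [23.5, 59.5, 175], "roll": -9.8, "jaw": 50}, {"delta_pos": [23.5, 59.5, 190], "roll": -11.2, "jaw": 50}, {"delta_pos": [23.5, 59.5, 205], "roll": -11.8, "jaw": 50}, {"delta_pos": [23.5, 59.5, 220], "roll": -11.8, "jaw": 50}, {"delta_pos": [23.5, 59.5, 230], "roll": -11.8, "jaw": 50}, {"delta_pos": [23.5, 59.5, 232], "roll": -11.8, "jaw": 50}, {"delta_pos": [23.5, 59.5, 232], "roll": -11.8, "jaw": 50}])

```text
time_s: 2.28
ee_pos: [509.0, -262.4, 67.5]
ee_rot: [-179.9, 0.0, 55.8]
force: [0.4, 0.5, 0.6]
gripper_width: 46.1
gripper_force: 0.0
```

Emit:
arm_command(rows=[{"delta_pos": [0, 0, 0], "roll": 0, "jaw": 0}, {"delta_pos": [0, 0, 0], "roll": 0, "jaw": 0}, {"delta_pos": [0, 0, 0], "roll": 0, "jaw": 0}, {"delta_pos": [0, 0, 0], "roll": 0, "jaw": 0}, {"delta_pos": [0, 0, 0], "roll": 0, "jaw": 0}, {"delta_pos": [0, 0, 0], "roll": 0, "jaw": 0}], squeeze=20)

```text
time_s: 2.78
ee_pos: [508.9, -260.6, 68.3]
ee_rot: [-179.8, 0.0, 55.9]
force: [-3.8, 2.3, 4.8]
gripper_width: 13.1
gripper_force: 20.0
```

Gripped (13.1 mm, the bar's thickness). Turn 80° clockwise.

Emit:
arm_command(rows=[{"delta_pos": [0, 0, 0], "roll": 1.2, "jaw": 0}, {"delta_pos": [0, 0, 0], "roll": 2.4, "jaw": 0}, {"delta_pos": [0, 0, 0], "roll": 3.6, "jaw": 0}, {"delta_pos": [0, 0, 0], "roll": 4.8, "jaw": 0}, {"delta_pos": [0, 0, 0], "roll": 6, "jaw": 0}, {"delta_pos": [0, 0, 0], "roll": 7.2, "jaw": 0}, {"delta_pos": [0, 0, 0], "roll": 8.4, "jaw": 0}, {"delta_pos": [0, 0, 0], "roll": 9.6, "jaw": 0}, {"delta_pos": [0, 0, 0], "roll": 10.8, "jaw": 0}, {"delta_pos": [0, 0, 0], "roll": 12, "jaw": 0}, {"delta_pos": [0, 0, 0], "roll": 13.2, "jaw": 0}, {"delta_pos": [0, 0, 0], "roll": 14.4, "jaw": 0}, {"delta_pos": [0, 0, 0], "roll": 15.6, "jaw": 0}, {"delta_pos": [0, 0, 0], "roll": 16.1, "jaw": 0}, {"delta_pos": [0, 0, 0], "roll": 16.1, "jaw": 0}, {"delta_pos": [0, 0, 0], "roll": 16.1, "jaw": 0}])

```text
time_s: 4.12
ee_pos: [508.7, -259.9, 68.3]
ee_rot: [-179.9, 0.2, -24.6]
force: [-3.0, 5.9, 6.1]
gripper_width: 13.1
gripper_force: 20.0
```

Emit:
arm_command(rows=[{"delta_pos": [0, 0, 0], "roll": 0, "jaw": 50}, {"delta_pos": [0, 0, 0], "roll": 0, "jaw": 50}, {"delta_pos": [0, 0, 0], "roll": 0, "jaw": 50}, {"delta_pos": [0, 0, 0], "roll": 0, "jaw": 50}, {"delta_pos": [0, 0, -30], "roll": 0, "jaw": 50}, {"delta_pos": [0, 0, -65], "roll": 0, "jaw": 60}, {"delta_pos": [-20, 0, -105], "roll": 0, "jaw": 80}, {"delta_pos": [-50, 0, -130], "roll": 0, "jaw": 100}, {"delta_pos": [-50, 0, -130], "roll": 0, "jaw": 100}, {"delta_pos": [-50, 0, -130], "roll": 0, "jaw": 100}])

```text
time_s: 4.95
ee_pos: [464.7, -240.9, 199.9]
ee_rot: [180.0, -0.3, -24.7]
force: [0.5, 0.2, 0.3]
gripper_width: 76.2
gripper_force: 0.0
```

Run:
```python
from h import *
f=grab('wrist'); np.savez('w2.npz',**f); rel(0,0,0,0); cv2.imwrite('pics/w2.png',f['img'])
```

```text
delta [-523.1  -25.1  197.3] roll -4.932 pose [ 464.6 -240.8  198.3] [ 1.7999e+02 -1.0000e-01 -2.4660e+01] F [0.1 0.4 0.3] t 5.0
```

View pics/w2.png

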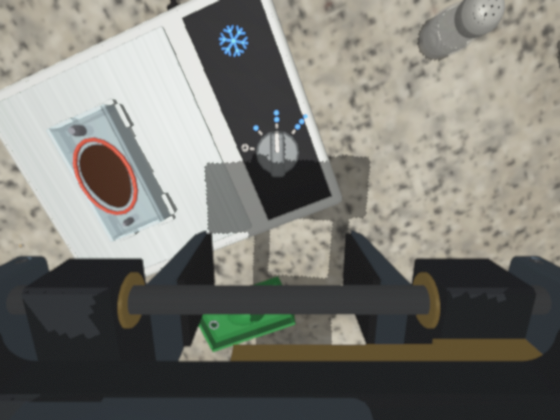

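The pointer is at (277,135) and points to the two-dot mark (276,117), so the selector is done and released. Now over to the upper half.

Emit:
arm_command(rows=[{"delta_pos": [-8, -16, -30], "roll": -1.4, "jaw": 100}, {"delta_pos": [-24, -46, -50], "roll": -2.8, "jaw": 100}, {"delta_pos": [-42, -80, -65], "roll": -4.2, "jaw": 100}, {"delta_pos": [-60, -114, -75], "roll": -5.6, "jaw": 100}, {"delta_pos": [-78, -148, -82], "roll": -7, "jaw": 100}, {"delta_pos": [-96, -182, -82], "roll": -8.4, "jaw": 100}, {"delta_pos": [-114, -216, -82], "roll": -9.8, "jaw": 100}, {"delta_pos": [-132, -250, -82], "roll": -11.2, "jaw": 100}, {"delta_pos": [-150, -284, -82], "roll": -12.6, "jaw": 100}, {"delta_pos": [-168, -318, -82], "roll": -14, "jaw": 100}, {"delta_pos": [-186, -352, -82], "roll": -15.4, "jaw": 100}, {"delta_pos": [-204, -386, -82], "roll": -16.8, "jaw": 100}, {"delta_pos": [-222, -420, -82], "roll": -18.2, "jaw": 100}, {"delta_pos": [-238, -453, -82], "roll": -19.6, "jaw": 100}, {"delta_pos": [-238, -453, -82], "roll": -21, "jaw": 100}, {"delta_pos": [-238, -453, -82], "roll": -22.4, "jaw": 100}, {"delta_pos": [-238, -453, -82], "roll": -22.9, "jaw": 100}, {"delta_pos": [-238, -453, -82], "roll": -22.9, "jaw": 100}, {"delta_pos": [-238, -453, -82], "roll": -22.9, "jaw": 100}])

```text
time_s: 6.58
ee_pos: [437.3, 270.6, 278.2]
ee_rot: [-179.9, 0.1, 89.8]
force: [0.9, -0.4, 0.4]
gripper_width: 91.4
gripper_force: 0.0
```

Run:
```python
from h import *
f=grab('wrist'); np.savez('w3.npz',**f); rel(0,0,0,0); cv2.imwrite('pics/w3.png',f['img']);print(env.state()['qpos'].round(1))
```

```text
delta [-271.8 -435.7  279.7] roll 17.956 pose [437.3 270.5 278.5] [-1.7989e+02  7.0000e-02  8.9780e+01] F [-0.6 -0.6 -0.3] t 6.6333
[30.5 10.8 90.6 -0.  78.7 30.7]
```

View pics/w3.png

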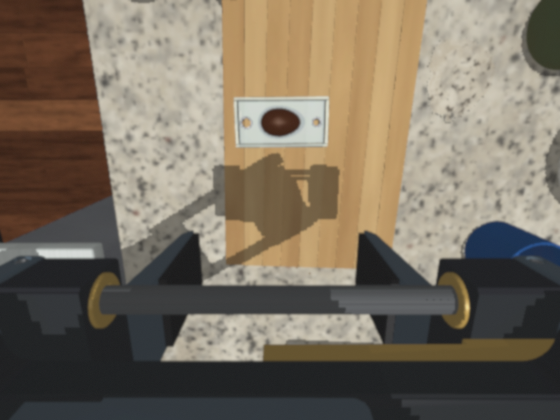

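Large hole at (246,122), small hole at (317,122), so the half's +x points toward world −x. The mug is at (510,245).

```bash
python3 - <<'E'
from h import *
f=dict(np.load('w3.npz'))
for k in ('f','cx','cy'): f[k]=float(f[k])
img=f['img'];P=cloud(f);hs=cv2.cvtColor(img,cv2.COLOR_BGR2HSV)
m=((hs[...,1]<60)&(hs[...,2]>110)).astype(np.uint8);m[:85]=0;m[160:]=0;m[:,:229]=0;m[:,340:]=0
c=max(cv2.findContours(m,0,2)[0],key=cv2.contourArea)
for z in (30,44):
  w=np.array([ray(f,*p,z)[:2] for p in c[:,0].astype(float)],np.float32); print(z,cv2.minAreaRect(w))
x0,y0,w0,h0=cv2.boundingRect(c);print(x0,y0,w0,h0)
# holes
k=np.zeros_like(m);cv2.fillPoly(k,[c],1); k=cv2.erode(k,np.ones((7,7)))
hm=((hs[...,1]>60)&(k>0)).astype(np.uint8)
n,l,s,ce=cv2.connectedComponentsWithStats(hm)
for i in range(1,n):
  if s[i,4]>5: print(s[i],ce[i],ray(f,*ce[i],30).round(1),ray(f,*ce[i],18).round(1))
for u,v in ((240,102),(240,140),(262,110),(324,140),(257,130),(300,140),(280,122),(280,170)):print(u,v,dep(f,u,v).round(1))
E
python3 - <<'E'
import cv2;i=cv2.imread('pics/w3.png');cv2.imwrite('pics/w3c.png',cv2.resize(i[85:160,225:340],None,fx=6,fy=6,interpolation=2))
E
```

```text
30 ((441.0474548339844, 344.9384460449219), (120.34232330322266, 62.1361083984375), 0.6110698580741882)
44 ((440.9699401855469, 345.04510498046875), (116.3259506225586, 60.06237030029297), 0.6110734343528748)
234 96 95 52
[262 110  37  25 744] [279.47446237 121.89112903] [439.1 345.2  30. ] [439.1 345.2  18. ]
[243 119   7   8  46] [246.  122.5] [396.2 344.6  30. ] [395.  344.5  18. ]
[314 120   5   5  20] [315.9  121.95] [485.6 345.1  30. ] [487. 345.  18.]
240 102 [389.6 369.4  31.1]
240 140 [387.8 322.7  30.1]
262 110 [417.  359.8  31.1]
324 140 [495.4 323.1  40.3]
257 130 [410.2 335.3  31.9]
300 140 [465.6 322.6  31.4]
280 122 [439.7 345.2  39.7]
280 170 [438.7 348.1 449.5]
```

View pics/w3c.png

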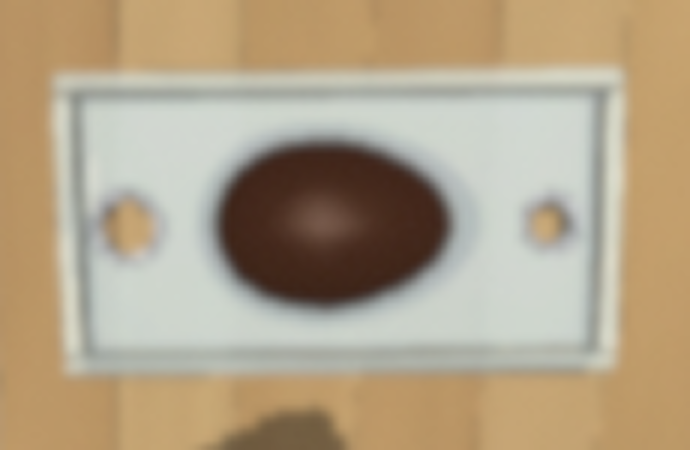

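Emit:
arm_command(rows=[{"delta_pos": [15, 1, 20], "roll": -1.4, "jaw": 100}, {"delta_pos": [30, 2, 40], "roll": -2.8, "jaw": 100}, {"delta_pos": [45, 3, 60], "roll": -4.2, "jaw": 100}, {"delta_pos": [60, 3.4, 80], "roll": -5.6, "jaw": 100}, {"delta_pos": [74.5, 3.4, 100], "roll": -7, "jaw": 100}, {"delta_pos": [74.5, 3.4, 120], "roll": -8.4, "jaw": 100}, {"delta_pos": [74.5, 3.4, 135], "roll": -9.8, "jaw": 100}, {"delta_pos": [74.5, 3.4, 150], "roll": -11.2, "jaw": 100}, {"delta_pos": [74.5, 3.4, 160], "roll": -12.6, "jaw": 100}, {"delta_pos": [74.5, 3.4, 170], "roll": -14, "jaw": 100}, {"delta_pos": [74.5, 3.4, 180], "roll": -15.4, "jaw": 100}, {"delta_pos": [74.5, 3.4, 190], "roll": -16.8, "jaw": 100}, {"delta_pos": [74.5, 3.4, 200], "roll": -18.1, "jaw": 100}, {"delta_pos": [74.5, 3.4, 215], "roll": -18.14, "jaw": 100}, {"delta_pos": [74.5, 3.4, 230], "roll": -18.14, "jaw": 100}, {"delta_pos": [74.5, 3.4, 245], "roll": -18.14, "jaw": 100}, {"delta_pos": [74.5, 3.4, 256], "roll": -18.14, "jaw": 100}, {"delta_pos": [74.5, 3.4, 256], "roll": -18.14, "jaw": 100}, {"delta_pos": [74.5, 3.4, 256], "roll": -18.14, "jaw": 100}])

```text
time_s: 8.22
ee_pos: [440.6, 344.6, 23.4]
ee_rot: [-180.0, -0.1, -179.5]
force: [1.1, 0.2, -0.6]
gripper_width: 91.2
gripper_force: 0.0
```

Emit:
arm_command(rows=[{"delta_pos": [0, 0, 0], "roll": 0, "jaw": 0}, {"delta_pos": [0, 0, 0], "roll": 0, "jaw": 0}, {"delta_pos": [0, 0, 0], "roll": 0, "jaw": 0}, {"delta_pos": [0, 0, 0], "roll": 0, "jaw": 0}, {"delta_pos": [0, 0, 0], "roll": 0, "jaw": 0}, {"delta_pos": [0, 0, 0], "roll": 0, "jaw": 0}], squeeze=40)

```text
time_s: 8.72
ee_pos: [440.9, 345.2, 24.4]
ee_rot: [180.0, 0.0, -179.5]
force: [-0.4, 1.1, 1.7]
gripper_width: 59.9
gripper_force: 40.0
```

Emit:
arm_command(rows=[{"delta_pos": [0, 0, -15], "roll": 0, "jaw": 0}, {"delta_pos": [0, 0, -45], "roll": 0, "jaw": 0}, {"delta_pos": [0, 0, -80], "roll": 1.4, "jaw": 0}, {"delta_pos": [0, -20, -110], "roll": 2.8, "jaw": 0}, {"delta_pos": [0, -48, -130], "roll": 4.2, "jaw": 0}, {"delta_pos": [0, -76, -135], "roll": 5.6, "jaw": 0}, {"delta_pos": [0, -104, -135], "roll": 7, "jaw": 0}, {"delta_pos": [0, -132, -135], "roll": 8.4, "jaw": 0}, {"delta_pos": [1, -160, -135], "roll": 9.8, "jaw": 0}, {"delta_pos": [2, -188, -135], "roll": 11.2, "jaw": 0}, {"delta_pos": [3, -216, -135], "roll": 12.6, "jaw": 0}, {"delta_pos": [4, -244, -135], "roll": 14, "jaw": 0}, {"delta_pos": [4, -272, -135], "roll": 15.4, "jaw": 0}, {"delta_pos": [4, -300, -135], "roll": 16.8, "jaw": 0}, {"delta_pos": [4, -328, -135], "roll": 18.2, "jaw": 0}, {"delta_pos": [4, -356, -135], "roll": 19.6, "jaw": 0}, {"delta_pos": [4, -384, -135], "roll": 21, "jaw": 0}, {"delta_pos": [4, -412, -135], "roll": 22.4, "jaw": 0}, {"delta_pos": [4, -440, -135], "roll": 23.8, "jaw": 0}, {"delta_pos": [4, -455, -135], "roll": 25.2, "jaw": 0}])

```text
time_s: 10.38
ee_pos: [440.7, -112.7, 158.9]
ee_rot: [180.0, 0.1, 54.1]
force: [0.5, -0.3, -1.2]
gripper_width: 59.7
gripper_force: 40.0
```

Emit:
arm_command(rows=[{"delta_pos": [0, 0, 0], "roll": 1.4, "jaw": 0}, {"delta_pos": [0, 0, 0], "roll": 2.8, "jaw": 0}, {"delta_pos": [0, 0, 0], "roll": 4.2, "jaw": 0}, {"delta_pos": [0, 0, 0], "roll": 5.6, "jaw": 0}, {"delta_pos": [0, 0, 0], "roll": 7, "jaw": 0}, {"delta_pos": [0, 0, 0], "roll": 8.4, "jaw": 0}, {"delta_pos": [0, 0, 0], "roll": 9.8, "jaw": 0}, {"delta_pos": [0, 0, 0], "roll": 11.2, "jaw": 0}, {"delta_pos": [0, 0, 0], "roll": 11.4, "jaw": 0}, {"delta_pos": [0, 0, 0], "roll": 11.4, "jaw": 0}, {"delta_pos": [0, 0, 0], "roll": 11.4, "jaw": 0}])

```text
time_s: 11.3
ee_pos: [440.9, -110.1, 158.9]
ee_rot: [180.0, 0.0, -2.3]
force: [0.2, -0.1, -0.3]
gripper_width: 59.9
gripper_force: 40.0
```

Run:
```python
from h import *
f=grab('wrist'); np.savez('w4.npz',**f); rel(0,0,0,0); cv2.imwrite('pics/w4.png',f['img']);print(env.state()['gripper_width'])
```

```text
delta [-445.   -92.1  159. ] roll -0.466 pose [ 440.9 -110.1  158.9] [ 1.80e+02  1.00e-02 -2.33e+00] F [-0.3 -0.2 -1.4] t 11.35
59.84588527149828
```

View pics/w4.png

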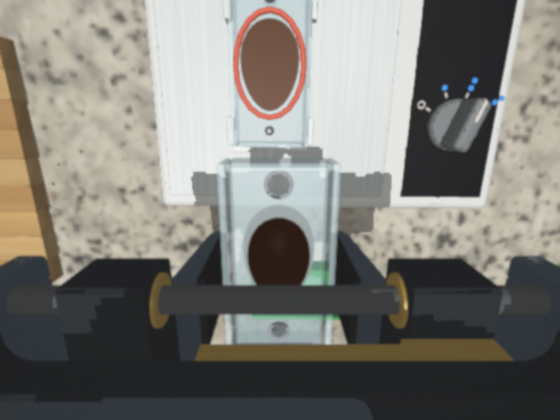

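Here the held half shows its big hole at (279,183) and its small hole at (279,328). On the lower half the small dowel is at (269,131), the big one at (270,0), and the seal's centre is at (270,62). The pointer still stands at two dots. Measuring these relative to the tool.

Run:
```python
from h import *
f=dict(np.load('w4.npz'))
for k in ('f','cx','cy'): f[k]=float(f[k])
img=f['img'];hs=cv2.cvtColor(img,cv2.COLOR_BGR2HSV);g=cv2.cvtColor(img,cv2.COLOR_BGR2GRAY)
R=Ro.from_euler('xyz',[180,0,-2.33],degrees=True).as_matrix();t=np.array([440.9,-110.1,158.9])
tool=lambda X:(R.T@(X-t)).round(1)
m=(((hs[...,0]<12)|(hs[...,0]>170))&(hs[...,1]>120)&(hs[...,2]>120)).astype(np.uint8);m[:,:220]=0;m[:,320:]=0;m[140:]=0
c=max(cv2.findContours(m,0,2)[0],key=cv2.contourArea);e=cv2.fitEllipse(c);X=ray(f,*e[0],84);print('seal',e,X,tool(X))
def circ(u,v,r,z,thr):
    s=g[max(v-r,0):v+r,u-r:u+r]; k=(s<thr).astype(np.uint8); M=cv2.moments(k,True); p=(u-r+M['m10']/M['m00'],max(v-r,0)+M['m01']/M['m00']); X=ray(f,*p,z); print(p,M['m00'],s.min(),np.median(s),X.round(1),tool(X))
circ(269,131,8,95,130);circ(270,3,8,95,130)
zb=158.9-6
for u,v,r in((279,183,18),(279,328,12)):
    s=g[v-r:v+r,u-r:u+r];circ(u,v,r,zb+12,int(np.median(s))-8)
# chiller edges/ mould sides
for v in (30,60,100): print(v,[int(x) for x in g[v,222:240]],[int(x) for x in g[v,302:320]])
cv2.imwrite('pics/w4c.png',cv2.resize(img[0:350,205:355],None,fx=1.7*2/2,fy=1.7))
for (u,v) in ((232,30),(308,30)): print(ray(f,u,v,81))
print('depth held',dep(f,235,200),dep(f,279,250),dep(f,310,180))
```

```text
seal ((269.19781494140625, 62.786231994628906), (70.5494613647461, 110.1163558959961), 179.718994140625) [ 559.17901318 -109.1235801    84.        ] [118.1  -5.8  74.9]
(270.25, 129.25) 12.0 117 215.5 [ 513.4 -108.    95. ] [72.4 -5.  63.9]
(269.5, 0.625) 16.0 88 165.5 [ 594.5 -111.3   95. ] [153.5  -5.1  63.9]
(278.00558659217876, 185.13780260707634) 537.0 114 178.0 [ 486.2 -112.5  164.9] [45.4  0.6 -6. ]
(278.6991150442478, 328.7212389380531) 226.0 100 157.0 [ 397.2 -109.5  164.9] [-43.7   1.2  -6. ]
30 [227, 228, 229, 229, 226, 220, 220, 224, 225, 220, 211, 200, 192, 191, 197, 203, 199, 180] [212, 209, 201, 191, 185, 182, 190, 195, 192, 195, 213, 226, 231, 231, 231, 231, 232, 233]
60 [229, 229, 229, 230, 230, 227, 222, 223, 227, 226, 208, 167, 145, 146, 139, 136, 158, 178] [140, 144, 139, 137, 157, 185, 199, 205, 212, 218, 226, 231, 231, 231, 232, 232, 232, 231]
100 [233, 232, 232, 232, 232, 233, 233, 231, 230, 230, 230, 225, 217, 211, 207, 203, 207, 215] [206, 194, 186, 190, 201, 212, 219, 223, 227, 229, 230, 230, 231, 231, 231, 231, 230, 229]
[581.86369986 -83.83467695  81.        ]
[ 579.80419292 -137.42065645   81.        ]
depth held [479.34904299 -89.25887996 166.37226617] [ 453.7329159  -111.79578553  176.07906805] [ 488.20494018 -129.6726068   164.20626926]
```

Emit:
arm_command(rows=[{"delta_pos": [25, -2, 0], "roll": 0.1, "jaw": 0}, {"delta_pos": [55, -4, 0], "roll": 0.1, "jaw": 0}, {"delta_pos": [85, -5.5, 5], "roll": 0.1, "jaw": 0}, {"delta_pos": [110, -5.5, 20], "roll": 0.1, "jaw": 0}, {"delta_pos": [117, -5.5, 40], "roll": 0.1, "jaw": 0}, {"delta_pos": [117, -5.5, 52], "roll": 0.1, "jaw": 0}, {"delta_pos": [117, -5.5, 52], "roll": 0.1, "jaw": 0}, {"delta_pos": [117, -5.5, 52], "roll": 0.1, "jaw": 0}, {"delta_pos": [117, -5.5, 52], "roll": 0.1, "jaw": 0}])

```text
time_s: 12.1
ee_pos: [558.5, -109.8, 107.7]
ee_rot: [180.0, -0.1, -2.9]
force: [-0.1, -0.3, -1.1]
gripper_width: 59.8
gripper_force: 40.0
```

Run:
```python
from h import *
f=grab('wrist'); np.savez('w5.npz',**f); rel(0,0,0,0)
i=f['img'];o=np.zeros((600,800,3),np.uint8);o[:600,:500]=cv2.resize(i[160:280,230:330],None,fx=5,fy=5,interpolation=2);o[:300,500:]=cv2.resize(i[305:355,254:304],None,fx=6,fy=6,interpolation=2)
cv2.imwrite('pics/w5.png',o)
```

```text
delta [-563.8  -81.2  106.9] roll -0.584 pose [ 558.7 -109.8  108.1] [ 1.7998e+02 -1.2000e-01 -2.9200e+00] F [ 0.7 -0.8 -1.2] t 12.15
```

View pics/w5.png

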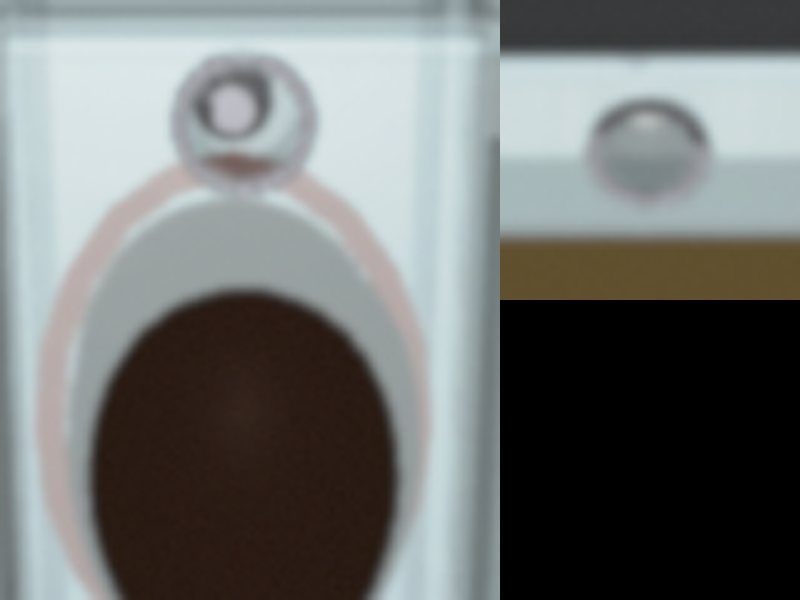

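The big dowel tip shows through the big hole at px (276.6,181.4), with the hole's rim centre at (279,184.6). Checking the offset.

Run:
```python
from h import *
f=dict(np.load('w5.npz'))
for k in ('f','cx','cy'): f[k]=float(f[k])
R=Ro.from_euler('xyz',[180,0,-2.92],degrees=True).as_matrix();t=np.array([558.7,-109.8,108])
for n,p,z in (('dowel',(276.6,181.4),95),('hole',(279,184.6),114),('small hole',(279,330),114)):
    X=ray(f,*p,z);print(n,X.round(1),(R.T@(X-t)).round(1))
img=f['img'];hs=cv2.cvtColor(img,cv2.COLOR_BGR2HSV)
# faint seal seen through: left/right cols at row of max width (crop 400 -> row 240)
r=240;print([tuple(int(c) for c in img[r,u]) for u in range(234,246)],[tuple(int(c) for c in img[r,u]) for u in range(310,320)])
a=ray(f,230+51/5,240,84);b=ray(f,230+423/5,240,84);print('seal sides',(R.T@(a-t)).round(1),(R.T@(b-t)).round(1))
a=ray(f,230+92/5,254,128);b=ray(f,230+398/5,254,128)
```

```text
dowel [ 602.3 -111.8   95. ] [43.7 -0.2 13. ]
hole [ 604.1 -113.2  114. ] [45.5  1.1 -6. ]
small hole [ 514.1 -108.8  114. ] [-44.6   1.3  -6. ]
[(196, 192, 175), (209, 206, 189), (203, 202, 190), (185, 186, 185), (172, 174, 182), (170, 172, 183), (170, 172, 183), (171, 173, 183), (178, 179, 182), (181, 180, 177), (170, 169, 163), (162, 161, 153)] [(158, 156, 150), (158, 156, 150), (159, 157, 152), (162, 162, 162), (168, 168, 175), (182, 181, 183), (203, 200, 191), (217, 215, 199), (219, 217, 201), (215, 213, 195)]
seal sides [  2.4 -24.3  24. ] [ 2.4 24.8 24. ]
```

Emit:
arm_command(rows=[{"delta_pos": [-1.7, -1.2, 0], "roll": 0, "jaw": 0}, {"delta_pos": [-1.7, -1.2, 0], "roll": 0, "jaw": 0}, {"delta_pos": [-1.7, -1.2, 2], "roll": 0, "jaw": 0}, {"delta_pos": [-1.7, -1.2, 4], "roll": 0, "jaw": 0}, {"delta_pos": [-1.7, -1.2, 6], "roll": 0, "jaw": 0}, {"delta_pos": [-1.7, -1.2, 8], "roll": 0, "jaw": 0}, {"delta_pos": [-1.7, -1.2, 10], "roll": 0, "jaw": 0}, {"delta_pos": [-1.7, -1.2, 12], "roll": 0, "jaw": 0}, {"delta_pos": [-1.7, -1.2, 12], "roll": 0, "jaw": 0}, {"delta_pos": [-1.7, -1.2, 12], "roll": 0, "jaw": 0}], squeeze=40)

```text
time_s: 12.98
ee_pos: [556.5, -108.4, 94.7]
ee_rot: [180.0, 0.0, -2.9]
force: [0.8, -0.2, -2.0]
gripper_width: 59.7
gripper_force: 40.0
```

Emit:
arm_command(rows=[{"delta_pos": [0, 0, 1], "roll": 0, "jaw": 0}, {"delta_pos": [0, 0, 2], "roll": 0, "jaw": 0}, {"delta_pos": [0, 0, 3], "roll": 0, "jaw": 0}, {"delta_pos": [0, 0, 4], "roll": 0, "jaw": 0}, {"delta_pos": [0, 0, 5], "roll": 0, "jaw": 0}, {"delta_pos": [0, 0, 6], "roll": 0, "jaw": 0}, {"delta_pos": [0, 0, 7], "roll": 0, "jaw": 0}, {"delta_pos": [0, 0, 7], "roll": 0, "jaw": 0}, {"delta_pos": [0, 0, 7], "roll": 0, "jaw": 0}], squeeze=60)

```text
time_s: 13.73
ee_pos: [556.6, -108.4, 88.5]
ee_rot: [180.0, -0.0, -2.9]
force: [-2.0, 0.3, 5.2]
gripper_width: 60.0
gripper_force: 60.0
```

Emit:
arm_command(rows=[{"delta_pos": [0, 0, 1], "roll": 0, "jaw": 0}, {"delta_pos": [0, 0, 2], "roll": 0, "jaw": 0}, {"delta_pos": [0, 0, 2.5], "roll": 0, "jaw": 0}, {"delta_pos": [0, 0, 2.5], "roll": 0, "jaw": 0}, {"delta_pos": [0, 0, 2.5], "roll": 0, "jaw": 0}])

```text
time_s: 14.15
ee_pos: [556.6, -108.4, 86.9]
ee_rot: [180.0, -0.0, -2.9]
force: [-2.8, 0.6, 10.5]
gripper_width: 59.4
gripper_force: 60.0
```

Emit:
arm_command(rows=[{"delta_pos": [0, 0, 0.7], "roll": 0, "jaw": 0}, {"delta_pos": [0, 0, 1.4], "roll": 0, "jaw": 0}, {"delta_pos": [0, 0, 2], "roll": 0, "jaw": 0}, {"delta_pos": [0, 0, 2], "roll": 0, "jaw": 0}, {"delta_pos": [0, 0, 2], "roll": 0, "jaw": 0}, {"delta_pos": [0, 0, 2], "roll": 0, "jaw": 0}])

```text
time_s: 14.65
ee_pos: [556.7, -108.4, 86.9]
ee_rot: [180.0, -0.1, -2.9]
force: [-6.2, 2.3, 21.8]
gripper_width: 59.6
gripper_force: 60.0
```

Run:
```python
from h import *
f=grab('wrist'); np.savez('w6.npz',**f); rel(0,0,0,0);print(env.state()['gripper_width'])
R=Ro.from_euler('xyz',env.state()['ee_rot'],degrees=True).as_matrix();t=env.state()['ee_pos']
i=f['img'];o=np.zeros((600,800,3),np.uint8);o[:600,:500]=cv2.resize(i[160:280,230:330],None,fx=5,fy=5,interpolation=2);o[:300,500:]=cv2.resize(i[305:355,254:304],None,fx=6,fy=6,interpolation=2)
o[300:,500:]=cv2.resize(i[70:170,390:490],None,fx=3,fy=3)
cv2.imwrite('pics/w6.png',o)
P=cloud(f);k=P[165:175,245:315,2];print('top plate z',np.median(k))
```

```text
delta [-561.7  -79.7   85.9] roll -0.588 pose [ 556.7 -108.4   86.9] [ 1.7997e+02 -1.0000e-01 -2.9400e+00] F [-6.6  2.6 21.6] t 14.7
59.5667632787184
top plate z 106.9702144714727
```

View pics/w6.png

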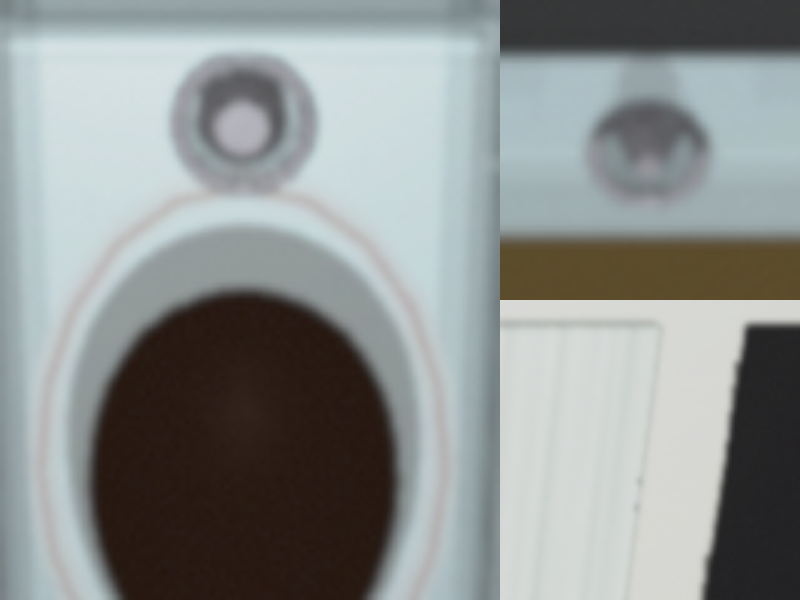

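Both dowels stand in their holes, the big one at crop (242,128) and the small one at (648,160). The seal is pressed to a thin line. Force rose from 10 to 22 N with no further travel, so the faces have met. Holding briefly, then handing in.

Emit:
arm_command(rows=[{"delta_pos": [0, 0, 0], "roll": 0, "jaw": 0}, {"delta_pos": [0, 0, 0], "roll": 0, "jaw": 0}, {"delta_pos": [0, 0, 0], "roll": 0, "jaw": 0}, {"delta_pos": [0, 0, 0], "roll": 0, "jaw": 0}, {"delta_pos": [0, 0, 0], "roll": 0, "jaw": 0}, {"delta_pos": [0, 0, 0], "roll": 0, "jaw": 0}])

```text
time_s: 15.2
ee_pos: [556.7, -108.4, 86.9]
ee_rot: [180.0, -0.1, -2.9]
force: [-6.3, 1.5, 22.9]
gripper_width: 59.7
gripper_force: 60.0
```

```bash
python3 -c "
from h import *
s=env.state();print(s['ee_pos'],s['force'],s['gripper_width']);print(env.job_done())"
```

```text
[ 556.66330173 -108.37790144   86.86845649] [-6.26112678  1.48764605 22.89616458] 59.70639950218529
the job is handed in; nothing more can be done
None
```

The job is handed in at about 15 s: the selector is on two dots and released, and the upper half is on both dowels, held pressed shut at about 23 N. The hand-in returned no verdict.

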